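Hook a dropped key out of the cell stand's slot

TASK

The steel key has slipped into the narrow slot of the cell stand. Take the hooked pick from its rest, reach its tip down into the slot and drag the key out through the slot's open end until all of it lies in the stand's shallow tray, without touching the key with the gripper; then lay the pick back in the two forks of its rest, tip hanging down. Leave the bottle, the jar and the red cap where they are.

Things in the scene. Friction and masses are not known exactly. Their poses are not given: they have to be found in the camera images.
- stand: fixed white block with a narrow slot, a grey tray before its open end. Origin at table level, centre of the slot's mouth; +x runs into the slot, z up. Block: x 0 to 190, y -128 to +75, top at z 34 mm. Slot: 22 mm wide (y -11 to +11), open on top and at x = 0, closed at x = 160; its floor, at z 8 mm, runs level into the tray floor without a step
- tray (a point): centre of the tray's floor, 55 mm before (-x of) the slot's mouth, 8 mm above the table, axes as the stand's. Inside the tray is 111 mm along x (up to the mouth) and 122 mm along y; rims 4 mm thick, 14 mm above the tray floor
- cell (a point): top centre of the low capped glass cell fixed on the block, 68 mm across, top 76 mm above the table. Near it, at x 165, y -100 mm of the stand, a steel pillar 18 mm thick, top 146 mm above the table, with a 50 x 30 mm white head 110 to 132 mm above the table
- key: loose dark steel key, 62 mm long, 10 mm high, about 60 g, lying flat: an 18 mm wide, 22 mm long rectangular loop at its -x end and an 8 mm wide blade, 40 mm long, at its +x end. Origin at mid-length on the underside. It starts on the slot floor with its loop towards the slot's mouth and its x axis along the slot
- key_loop (a point): centre of the hole in the key's loop, at mid-height (5 mm above the key's underside); the hole goes right through from top to bottom and is 14 mm (along the key) by 11 mm (across)
- key_nose (a point): outer end of the key's loop, at mid-height
- key_tail (a point): free end of the key's blade, at mid-height
- pick: loose hooked pick, about 60 g: a black square handle 120 mm long, 14 x 14 mm, and a 5 mm thick steel rod that leaves the handle's +x end, runs straight on for 45 mm and then bends straight down (-z). Origin at the centre of the handle, x along the handle towards the hook, z up as it lies in its rest
- pick_tip (a point): lowest point of the pick's hook, 105 mm ahead of (+x) and 75 mm below (-z) the handle's centre
- rest: fixed grey pick rest: base 110 x 60 x 10 mm, two upright forks 8 mm thick, 40 mm wide at x = -40 and +40, 72 mm free between them. Origin: centre of the base on the table; x along the seated pick. Notch floors at z 85 mm, 18 mm wide, with 16 mm high flared cheeks. Seated, the handle's centre is 92 mm above the table, midway between the forks, its x axis along the rest's
- wash_bottle: bystander: white bottle, 60 mm across, 150 mm tall, origin at its underside
- sample_jar: bystander: clear jar with red lid, 56 mm across, 75 mm tall, origin at its underside
- red_cap: bystander: red screw cap lying on the table, 48 mm across, 16 mm tall, origin at its underside
There are look-alikes about, which are no part of the job. Of the things that look like the pick, the largest one is meant.

How it is judged:
By the outcome, as a careful person would: the job done as asked, in the order asked, and still so for the second after the job is handed in, with the robot touching nothing.
It also fails if it takes over 69 s, if anything falls off the work surface, if the arm or the gripper's body presses on something with over 40 N, if the wrist force passes 120 N, or if a joint passes its speed limit or range.

ROBOT

A 7-joint arm with a two-finger parallel gripper is mounted at the origin on the work surface. World frame = base frame: x ahead of the robot, y to its left, z up, the work surface at z = 0. Lengths are in m, angles in rad, forces in N, time in s.
With the tool pointing down it reaches from about 0.425 to 0.95 m from the base axis. Payload 16.7 kg.
Tool frame: the origin (TCP) lies midway between the tips of the shut fingers; the grasp point (between the pads) lies 19 mm behind it; z points along the fingers, y is the line along which they close (so a half turn about z gives the same grasp; the last joint's range is limited). The gripper opens to 94 mm and grips with 3 to 60 N. Pads are 16 mm wide; open, the fingers measure 119 mm over their backs; the gripper's body (75 mm by 177 mm) begins 78 mm behind the grasp point.
Start: joints at [-1.407, 0.426, 0.074, 1.606, -0.034, 1.111, -0.067], TCP at [0.208, 0.642, 0.205] pointing down, gripper open.
Joint ranges: [-2.85, 2.85], [-0.5, 2.14], [-1.23, 1.37], [0.21, 2.46], [-1.02, 4.16], [0.16, 2.05], [-2.73, 2.73]. Speed limits (rad/s): [1.89, 1.89, 2.39, 2.39, 3.01, 3.01, 3.01].

INTERFACE

Orientations are given as a unit quaternion [w, x, y, z].
In Python, from plant import observe, get_image, finish_job gives the robot as it stands.
- The arm moves only by the shell command python3 -m inch 'ROWS' [FORCE]. ROWS is a JSON object of lists of equal length, an entry for each row: "linear": the shift along the tool's x, y, z scaled (see below), a list of three; "dr": the turn, a rotation vector about the tool's x, y, z scaled (see below), a list of three; "jaw": the opening, from 0 (shut) to 1 (fully open). A call has 1 to 10 rows; each row is the pose to reach, as a shift and turn from the pose commanded when the call began, along the tool's axes at that moment; what a row does not reach only later rows make up. The controller multiplies each number of a shift by 200 mm and each number of a turn by 0.5 rad. A row lasts 1/10 s, in which the tool goes at most 50 mm and 8.59 degrees, less where a joint would pass 70% of its speed; a pose out of reach is approached as far as the arm can. A call with a number of a shift or a turn outside -1 to 1 is refused whole. A call with a gripper value outside its range is refused whole. The fingers move at their own pace and stop on an object; FORCE is the grip in N (left out, the last holds). Time passes only in rows, so rows that repeat a pose let the fingers close. It gives the time, the measured TCP pose, the force, the opening and the grip force at its end, in the units of the state.
- observe(): the state, without advancing time (a new reading comes with each control period).
- get_image(name): name is "scene" or "top" or "wrist"; returns a dict with "img" (400x640x3 uint8, red, green, blue), "fx", "fy", "cx", "cy" (pixels), "rvec" (rotation vector, rad) and "tvec" (3), from world to camera coordinates, as OpenCV has them. Camera axes: x right, y down, z forward; pixel columns grow to the right and rows downward; lengths in m; the calibration is good to about 2 mm. A picture is of the moment at which its call begins. There is no depth.
- finish_job(): hands the job in; it is judged then, once.
The state is a dict: "time": time; "joints": joint angles; "joint_velocities": joint speeds; "joint_efforts": joint torques, N m; "tcp_pos": TCP position; "ee_rot": TCP orientation; "contact_force": force on the tool from outside, world axes, zero at the start; "moment": the same for the moment, N m; "grip_width": finger opening in m; "grip_force": force on a finger pad.
Only numpy, scipy, OpenCV 4.12 (cv2) and the standard library are available. Lean on these libraries where they do the work, as an engineer would, in place of code of your own. Each camera call takes 0.05 s, during which the arm holds its last target. There are 200 camera calls.

## Working session

There is one attempt and no reset: what is moved stays moved. The work goes in short steps, Python scripts to look and compute and a shell command to move; the robot and the scene stay as the last step left them, time stands still between calls to the robot, and variables do not carry over. Pictures are saved under pics/ and viewed, at most 13 in all, crops included, and the job is handed in when it is done.

```bash
mkdir -p pics
cat > h.py <<'E'
import numpy as np, cv2, json
from plant import observe, get_image
def grab(n,f):
    d=get_image(n); cv2.imwrite(f'pics/{f}.png',d['img'][:,:,::-1])
    np.savez(f'pics/{f}.npz',**{k:np.array(v) for k,v in d.items()}); return d
def load(f): return dict(np.load(f'pics/{f}.npz'))
def ray(d,u,v):
    R=cv2.Rodrigues(np.array(d['rvec'],float))[0]; t=np.array(d['tvec'],float).ravel()
    return -R.T@t, R.T@np.array([(u-d['cx'])/d['fx'],(v-d['cy'])/d['fy'],1])
def plane(d,u,v,z):
    c,r=ray(d,u,v); return c+r*(z-c[2])/r[2]
def proj(d,p):
    R=cv2.Rodrigues(np.array(d['rvec'],float))[0]; q=R@np.array(p)+np.array(d['tvec'],float).ravel()
    return np.array([d['fx']*q[0]/q[2]+d['cx'],d['fy']*q[1]/q[2]+d['cy']])
E
python3 - <<'E'
from h import *
a=grab('scene','s0');b=grab('top','t0');
for d in(a,b): print(ray(d,320,200),d['fx'])
print(observe())
E
```

```text
(array([1.22201467, 0.50039942, 0.62679249]), array([-0.69621548, -0.45410941, -0.55594374])) 409.0350902741282
(array([0.36719303, 0.0436339 , 0.99351194]), array([ 0.22621461, -0.00431498, -0.97423008])) 385.9577828238204
{'time': 0.1, 'joints': array([-1.40648948,  0.42667094,  0.07383837,  1.60652873, -0.03411789,
        1.11078392, -0.06710498]), 'joint_velocities': array([ 9.15615975e-04, -1.74550861e-03,  4.36056548e-04, -1.25041308e-03,
       -1.40183471e-03,  4.37376662e-05,  1.00268723e-03]), 'joint_efforts': array([ 7.89386249e-03, -9.37469745e+01,  3.67757387e+00, -4.55036008e+01,
       -4.84795764e-02,  1.68810028e-02,  9.50873300e-05]), 'tcp_pos': array([0.20825233, 0.64166616, 0.2048505 ]), 'ee_rot': array([-5.99630139e-05,  1.56275612e-01,  9.87713325e-01, -5.62977379e-04]), 'contact_force': array([ 0.05348664, -0.1610334 , -0.43216995]), 'moment': array([-0.00794245, -0.015344  ,  0.02363238]), 'grip_force': 0.0, 'grip_width': 0.09384642619540162}
```

View pics/s0.png

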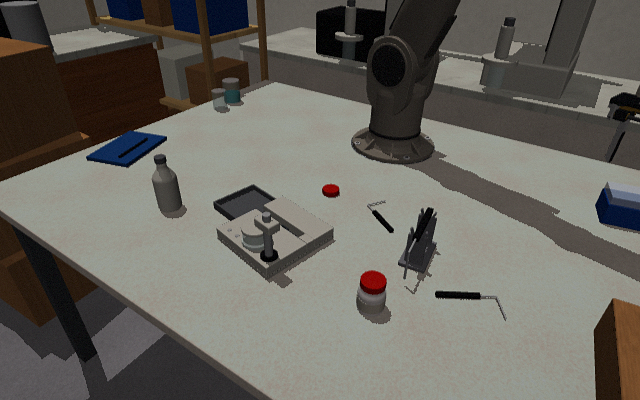

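View pics/t0.png

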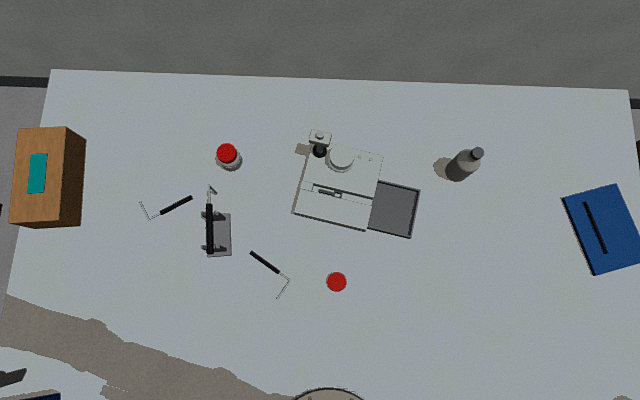

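The scene view shows the stand with its slot around (290,225), the rest with the seated pick at (420,240), and look-alike picks at (380,217) and (470,297). In the top view the stand is at (340,185), the tray at (395,208), the rest and pick at (212,230), and the key in the slot near (325,190). I'll enlarge the top view for corner positions.

Run:
```python
from h import *
a=load('s0');b=load('t0')
for n,d in(('s',a),('t',b)): print(n,proj(d,[.208,.642,.205]),proj(d,[0,0,0]))
t=b['img'][:,:,::-1]
L=cv2.resize(t[120:250,285:425],None,fx=4,fy=4,interpolation=cv2.INTER_CUBIC)
R=cv2.resize(t[175:265,190:240],None,fx=4,fy=4,interpolation=cv2.INTER_CUBIC)
c=np.zeros((520,765,3),np.uint8);c[:L.shape[0],:560]=L;c[:R.shape[0],564:764]=R
cv2.imwrite('pics/c0.png',c)
```

```text
s [634.42233691 169.7935915 ] [392.41364474 144.12090967]
t [ -0.9545429 362.9928949] [328.03531933 451.72471313]
```

View pics/c0.png

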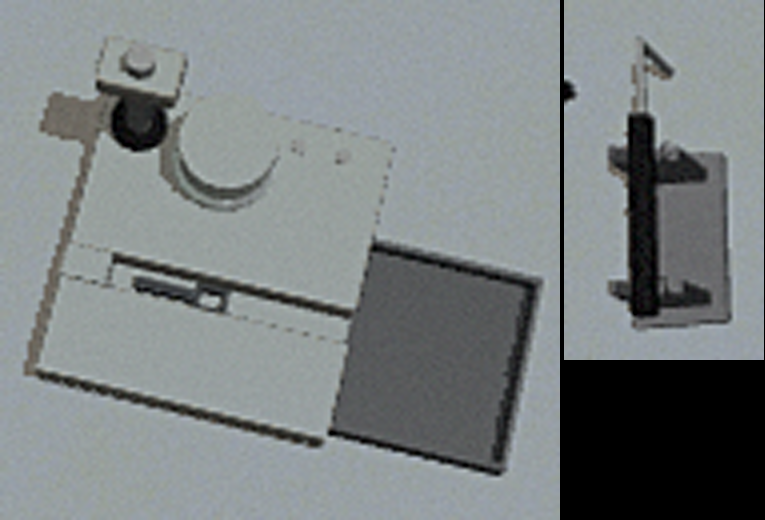

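The crop shows the block's top corners at (395,150) and (36,374). The slot runs from its closed end at (113,254)/(108,283) to its mouth at (352,311)/(347,341). The key has its tail at (133,288) and nose at (229,300), the tray's far corners are at (543,280) and (503,472), and the pick handle runs from (642,113) to (643,315).

Run:
```python
from h import *
b=load('t0'); s=load('s0')
L=lambda x,y,z: plane(b,285+(x-1.5)/4,120+(y-1.5)/4,z)
R=lambda x,y,z: plane(b,190+(x-565.5)/4,175+(y-1.5)/4,z)
C=[((0,-128),(395,150),34),((190,75),(36,374),34),((160,-11),(113,254),34),((160,11),(108,283),34),((0,-11),(352,311),34),((0,11),(347,341),34),((-115,-65),(543,280),22),((-115,65),(503,472),22)]
P=np.array([c[0] for c in C])/1000.; Q=np.array([L(*c[1],c[2]/1000)[:2] for c in C])
pm,qm=P.mean(0),Q.mean(0); H=(P-pm).T@(Q-qm); th=np.arctan2(H[0,1]-H[1,0],H[0,0]+H[1,1])
M=np.array([[np.cos(th),-np.sin(th)],[np.sin(th),np.cos(th)]]); o=qm-M@pm
print('stand',o,th,'res mm\n',((P@M.T+o-Q)*1000).round(1))
inv=lambda p:(M.T@(p[:2]-o)*1000).round(1)
for n,p in(('nose',(229,299)),('tail',(134,287)),('hole',(211,298))): w=L(*p,.018 if n!='hole' else .013);print(n,w.round(4),inv(w))
np.savez('stand.npz',o=o,th=th)
f=R(642,113,.099);k=R(643,315,.099);print('handle',f,k,np.linalg.norm(f-k),'mid',(f+k)/2,'yaw',np.arctan2(*(f-k)[1::-1]))
for p in((663,152),(726,152),(731,322)): print('base',R(*p,.010))
print('tipproj scene', [proj(s,f),proj(s,k)])
for n,uv,z in(('bottle',(477,153),.15),('jar',(227,152),.075),('cap',(337,282),.016)): print(n,plane(b,*uv,z))
print(proj(s,[*(M@[.1,0]+o),.034]))
```

```text
stand [ 0.59013546 -0.09504175] 1.362638346558288 res mm
 [[ 4.1  1. ]
 [ 2.6  1.4]
 [ 0.1 -0. ]
 [-2.1  2.1]
 [-1.  -2.4]
 [-2.7 -0.9]
 [-0.3 -0. ]
 [-0.7 -1.1]]
nose [ 0.6108 -0.0171  0.018 ] [80.5 -4.2]
tail [0.6166 0.045  0.018 ] [142.5   3.1]
hole [ 0.6123 -0.0056  0.013 ] [92.1 -3.2]
handle [0.55812909 0.30198745 0.099     ] [0.43920129 0.29016282 0.099     ] 0.11951420409083671 mid [0.49866519 0.29607514 0.099     ] yaw 0.09910123419569741
base [0.55181086 0.31168547 0.01      ]
base [0.55331617 0.27097146 0.01      ]
base [0.44396539 0.25870631 0.01      ]
tipproj scene [array([414.29057943, 235.45017815]), array([430.03019014, 206.78698134])]
bottle [ 0.68800694 -0.31894739  0.15      ]
jar [0.69511899 0.27659796 0.075     ]
cap [ 0.38653771 -0.01015758  0.016     ]
[284.97082571 223.05250124]
```

```bash
cat >> h.py <<'E'
from scipy.spatial.transform import Rotation as Ro
def cur():
    o=observe(); q=o['ee_rot']; return np.array(o['tcp_pos']),Ro.from_quat([q[1],q[2],q[3],q[0]])
def down(yaw_y):  # tool z down, tool y at world yaw
    y=np.array([np.cos(yaw_y),np.sin(yaw_y),0]); z=np.array([0,0,-1.]); return Ro.from_matrix(np.c_[np.cross(y,z),y,z])
def plan(wps,start=None):
    p,r=start or cur()
    for tp,yaw,n in wps:   # n calls, equal split; total turn taken the way of the tool z rotation
        tp=np.array(tp,float); T=down(yaw)
        y0=np.arctan2(*r.as_matrix()[1::-1,1]); dy=yaw-y0
        for i in range(n):
            p2=p+(tp-p)/(n-i); y1=y0+dy*(i+1)/n; r2=down(y1)
            print('lin',(r.inv().apply(p2-p)/.2).round(4),'dr',((r.inv()*r2).as_rotvec()/.5).round(4),'->',p2.round(4),round(y1,3)); p,r=p2,r2
    return p,r
E
python3 - <<'E'
from h import *
d=load('t0'); S=np.load('stand.npz')
plan([([.4987,.2961,.20],.099-np.pi/2,6)])
E
```

```text
lin [-0.3191 -0.1992  0.0043] dr [-2.200e-03  6.000e-04  9.096e-01] -> [0.2567 0.5841 0.204 ] 0.802
lin [-0.3742 -0.0388  0.004 ] dr [0.     0.     0.9096] -> [0.3051 0.5265 0.2032] 0.347
lin [-0.3532  0.1295  0.004 ] dr [0.     0.     0.9096] -> [0.3535 0.4689 0.2024] -0.107
lin [-0.2604  0.2715  0.004 ] dr [0.     0.     0.9096] -> [0.4019 0.4113 0.2016] -0.562
lin [-0.1146  0.3583  0.004 ] dr [0.     0.     0.9096] -> [0.4503 0.3537 0.2008] -1.017
lin [0.0544 0.3722 0.004 ] dr [0.     0.     0.9096] -> [0.4987 0.2961 0.2   ] -1.472
```

```bash
python3 -m inch '{"linear":[[-0.319,-0.2,0],[-0.319,-0.2,0],[-0.319,-0.2,0],[-0.319,-0.2,0]],"dr":[[0,0,0.91],[0,0,0.91],[0,0,0.91],[0,0,0.91]],"jaw":[1,1,1,1]}'
python3 -m inch '{"linear":[[-0.374,-0.04,0],[-0.374,-0.04,0],[-0.374,-0.04,0],[-0.374,-0.04,0]],"dr":[[0,0,0.91],[0,0,0.91],[0,0,0.91],[0,0,0.91]],"jaw":[1,1,1,1]}'
python3 -m inch '{"linear":[[-0.353,0.13,0],[-0.353,0.13,0],[-0.353,0.13,0],[-0.353,0.13,0]],"dr":[[0,0,0.91],[0,0,0.91],[0,0,0.91],[0,0,0.91]],"jaw":[1,1,1,1]}'
python3 -m inch '{"linear":[[-0.26,0.27,0],[-0.26,0.27,0],[-0.26,0.27,0],[-0.26,0.27,0]],"dr":[[0,0,0.91],[0,0,0.91],[0,0,0.91],[0,0,0.91]],"jaw":[1,1,1,1]}'
python3 -m inch '{"linear":[[-0.115,0.36,0],[-0.115,0.36,0],[-0.115,0.36,0],[-0.115,0.36,0]],"dr":[[0,0,0.91],[0,0,0.91],[0,0,0.91],[0,0,0.91]],"jaw":[1,1,1,1]}'
python3 -m inch '{"linear":[[0.054,0.37,0],[0.054,0.37,0],[0.054,0.37,0],[0.054,0.37,0],[0.054,0.37,0]],"dr":[[0,0,0.91],[0,0,0.91],[0,0,0.91],[0,0,0.91],[0,0,0.91]],"jaw":[1,1,1,1,1]}'
python3 - <<'E'
from h import *
print(observe()['joints'].round(2)); plan([([.4987,.2961,.20],.099-np.pi/2,1)])
w=grab('wrist','w0'); print(ray(w,320,200))
for p in([.5583,.302,.099],[.439,.290,.099]): print(proj(w,p))
E
```

```text
time: 0.5
tcp_pos: [0.2572, 0.5837, 0.2054]
ee_rot: [0.0, 0.377, 0.926, -0.0]
contact_force: [-0.8, -0.5, -0.8]
grip_width: 0.094
grip_force: 0.0
time: 0.9
tcp_pos: [0.3047, 0.5266, 0.2054]
ee_rot: [-0.0, 0.574, 0.819, -0.0]
contact_force: [-0.8, 0.9, 0.4]
grip_width: 0.094
grip_force: 0.0
time: 1.3
tcp_pos: [0.3529, 0.4695, 0.2053]
ee_rot: [0.0, 0.743, 0.67, -0.0]
contact_force: [0.4, 0.1, 0.5]
grip_width: 0.094
grip_force: 0.0
time: 1.7
tcp_pos: [0.4008, 0.4123, 0.2053]
ee_rot: [0.0, 0.874, 0.486, -0.0]
contact_force: [-0.8, 0.3, 0.5]
grip_width: 0.0937
grip_force: 0.0
time: 2.1
tcp_pos: [0.4495, 0.3546, 0.2052]
ee_rot: [0.0, 0.961, 0.277, -0.0]
contact_force: [-1.0, 0.2, 0.9]
grip_width: 0.0936
grip_force: 0.0
time: 2.6
tcp_pos: [0.4971, 0.298, 0.2051]
ee_rot: [0.0, 0.998, 0.056, -0.0]
contact_force: [-0.7, 0.1, 0.2]
grip_width: 0.0941
grip_force: 0.0
[-1.25  0.33  0.75  1.86 -0.26  1.05 -1.86]
lin [0.0069 0.0102 0.0256] dr [0.0004 0.0012 0.0242] -> [0.4987 0.2961 0.2   ] -1.472
(array([0.56811776, 0.30530101, 0.383371  ]), array([-0.24908241, -0.03971848, -0.96777792]))
[318.71845301 130.41697554]
[317.22388364 255.15911465]
```

View pics/w0.png

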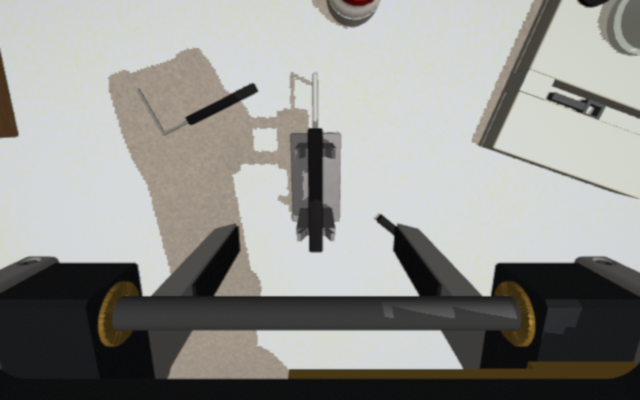

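The wrist view shows the pick handle from (315,128) to (316,251), seated in both forks, with the key in the slot at (575,102).

Run:
```python
from h import *
w=load('w0'); f=plane(w,315.5,128,.099);k=plane(w,315.5,251.5,.099);m=(f+k)/2;yaw=np.arctan2(*(f-k)[1::-1]);print(f,k,np.linalg.norm(f-k),m,yaw)
S=np.load('stand.npz');th=float(S['th']);M=np.array([[np.cos(th),-np.sin(th)],[np.sin(th),np.cos(th)]])
for n,p,z in(('corner190,75',(483,146),.034),('tail',(548,98),.018),('endcorner',(552,82),.034)): q=plane(w,*p,z);print(n,q,(M.T@(q[:2]-S['o'])*1000).round(1))
m=(m+np.array([.4987,.2961,.099]))/2; print(m)
plan([([m[0],m[1],.130],.097-np.pi/2,1),([m[0],m[1],.072],.097-np.pi/2,1)])
```

```text
[0.56006995 0.30507361 0.099     ] [0.44266441 0.29210833 0.099     ] 0.11811925528239228 [0.50136718 0.29859097 0.099     ] 0.10998594056982063
corner190,75 [0.5593416  0.11891185 0.034     ] [203.   74.3]
tail [0.61881891 0.05106929 0.018     ] [148.9   2.1]
endcorner [0.63273353 0.06267914 0.034     ] [163.1  -9.1]
[0.50003359 0.29734548 0.099     ]
lin [0.0142 0.004  0.3761] dr [0.0001 0.001  0.025 ] -> [0.5    0.2973 0.13  ] -1.474
lin [0.   0.   0.29] dr [0. 0. 0.] -> [0.5    0.2973 0.072 ] -1.474
```

```bash
python3 -m inch '{"linear":[[0.014,0.004,0.25],[0.014,0.004,0.45],[0.014,0.004,0.6],[0.014,0.004,0.665],[0.014,0.004,0.665],[0.014,0.004,0.665]],"dr":[[0,0,0.012],[0,0,0.012],[0,0,0.012],[0,0,0.012],[0,0,0.012],[0,0,0.012]],"jaw":[1,1,1,1,1,1]}'
python3 -m inch '{"linear":[[0,0,0],[0,0,0],[0,0,0],[0,0,0],[0,0,0],[0,0,0],[0,0,0],[0,0,0],[0,0,0],[0,0,0]],"dr":[[0,0,0],[0,0,0],[0,0,0],[0,0,0],[0,0,0],[0,0,0],[0,0,0],[0,0,0],[0,0,0],[0,0,0]],"jaw":[0,0,0,0,0,0,0,0,0,0]}' 40
```

```text
time: 3.25
tcp_pos: [0.5014, 0.2963, 0.0736]
ee_rot: [-0.0, 0.999, 0.047, 0.0]
contact_force: [0.5, -0.7, -0.1]
grip_width: 0.0942
grip_force: 0.0
time: 4.25
tcp_pos: [0.5009, 0.2957, 0.0724]
ee_rot: [0.0, 0.999, 0.046, -0.0]
contact_force: [0.0, 1.5, -0.9]
grip_width: 0.0173
grip_force: 0.6
```

```bash
python3 -m inch '{"linear":[[0,0,0],[0,0,0],[0,0,0],[0,0,0]],"dr":[[0,0,0],[0,0,0],[0,0,0],[0,0,0]],"jaw":[0,0,0,0]}' 40
python3 -m inch '{"linear":[[0,0,-0.05],[0,0,-0.15],[0,0,-0.3],[0,0,-0.45],[0,0,-0.6],[0,0,-0.7],[0,0,-0.75],[0,0,-0.75]],"dr":[[0,0,0],[0,0,0],[0,0,0],[0,0,0],[0,0,0],[0,0,0],[0,0,0],[0,0,0]],"jaw":[0,0,0,0,0,0,0,0]}' 40
python3 - <<'E'
from h import *
w=grab('wrist','w1');t=grab('top','t1');s=grab('scene','s1')
p,r=cur();ax=-r.as_matrix()[:,0]; c=p+[0,0,.019]; print(p,r.as_matrix()[:,0])
S=np.load('stand.npz');print(S['o'],S['th'])
X=r.as_matrix()[:,0];
for n,d in(('w',w),('t',t),('s',s)): print(n,[proj(d,c+X*a+[0,0,z]).round(1) for a,z in((-.06,.007),(.06,.007),(.105,0),(.105,-.075))])
top=cv2.resize(t['img'][130:270,180:300,::-1],None,fx=2.5,fy=2.5,interpolation=cv2.INTER_CUBIC)
sc=cv2.resize(s['img'][130:320,360:490,::-1],None,fx=3,fy=3,interpolation=cv2.INTER_CUBIC)
c=np.zeros((570,700,3),np.uint8);c[:350,:300]=top;c[:570,305:695]=sc;cv2.imwrite('pics/c1.png',c)
E
```

```text
time: 4.65
tcp_pos: [0.5009, 0.2969, 0.0726]
ee_rot: [-0.001, 0.999, 0.046, 0.0]
contact_force: [-0.4, 5.6, -0.6]
grip_width: 0.0139
grip_force: 40.0
time: 5.45
tcp_pos: [0.5013, 0.2959, 0.2235]
ee_rot: [-0.001, 0.999, 0.046, 0.001]
contact_force: [-0.3, 1.0, -1.3]
grip_width: 0.0134
grip_force: 39.9
[0.50040741 0.29545864 0.22139632] [ 0.9957921   0.09163303 -0.00122094]
[ 0.59013546 -0.09504175] 1.362638346558288
w [array([315.9, 353.7]), array([315.6, 144.7]), array([315.6,  47.8]), array([316. ,  71.3])]
t [array([188.9, 245.6]), array([189.8, 185.6]), array([191.2, 165.2]), array([201.7, 175.8])]
s [array([441.6, 148.4]), array([424.9, 173.5]), array([417. , 187.8]), array([411.1, 221.4])]
```

View pics/w1.png

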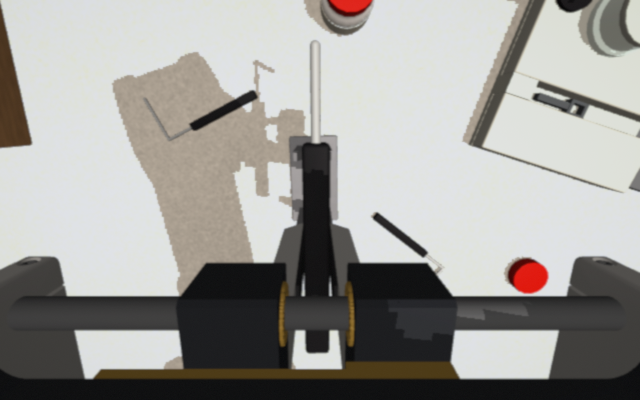

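View pics/c1.png

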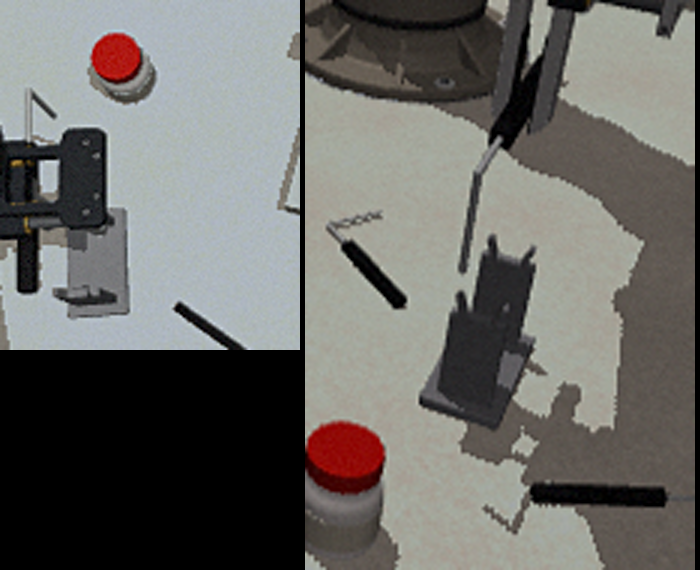

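The wrist view shows the pick held straight, with its handle front at (316,145) and bend at (316,42). The crop shows the hook hanging free at scene pixel about (412,220), within 2 px of the prediction, so the grasp geometry is good.

Run:
```python
from h import *
S=np.load('stand.npz');o=S['o'];th=float(S['th']);M=np.array([[np.cos(th),-np.sin(th)],[np.sin(th),np.cos(th)]])
h=o+M@[-.013,.04]
plan([([*h,.222],th-np.pi/2,3),([*h,.165],th-np.pi/2,1)])
```

```text
lin [ 1.920e-02  6.628e-01 -4.000e-04] dr [ 0.0013  0.0028 -0.8473] -> [0.5164 0.1638 0.2216] -1.055
lin [-0.255   0.6121 -0.001 ] dr [ 0.      0.     -0.8473] -> [0.5323 0.0322 0.2218] -0.632
lin [-0.484   0.4532 -0.001 ] dr [ 0.      0.     -0.8473] -> [ 0.5483 -0.0995  0.222 ] -0.208
lin [ 0.    -0.     0.285] dr [0. 0. 0.] -> [ 0.5483 -0.0995  0.165 ] -0.208
```

```bash
python3 -m inch '{"linear":[[0.003,0.11,0],[0.01,0.3,0],[0.015,0.5,0],[0.019,0.663,0]],"dr":[[0,0,-0.14],[0,0,-0.38],[0,0,-0.62],[0,0,-0.847]],"jaw":[0,0,0,0]}' 40
python3 -m inch '{"linear":[[-0.064,0.153,0],[-0.127,0.306,0],[-0.191,0.459,0],[-0.255,0.612,0]],"dr":[[0,0,-0.212],[0,0,-0.424],[0,0,-0.635],[0,0,-0.847]],"jaw":[0,0,0,0]}' 40
python3 -m inch '{"linear":[[-0.15,0.14,0],[-0.3,0.28,0],[-0.42,0.39,0],[-0.484,0.453,0],[-0.484,0.453,0],[-0.484,0.453,0]],"dr":[[0,0,-0.25],[0,0,-0.5],[0,0,-0.7],[0,0,-0.847],[0,0,-0.847],[0,0,-0.847]],"jaw":[0,0,0,0,0,0]}' 40
python3 -m inch '{"linear":[[0,0,0.1],[0,0,0.2],[0,0,0.285],[0,0,0.285],[0,0,0.285]],"dr":[[0,0,0],[0,0,0],[0,0,0],[0,0,0],[0,0,0]],"jaw":[0,0,0,0,0]}' 40
python3 - <<'E'
from h import *
w=grab('wrist','w2');p,r=cur();print(p,r.as_matrix()[:,0],observe()['joints'].round(2))
X=r.as_matrix()[:,0];c=p+[0,0,.019];print([proj(w,c+X*a+[0,0,z]).round(1) for a,z in((.06,.007),(.105,0),(.105,-.075))], proj(w,[.6123,-.0056,.013]))
E
```

```text
time: 6.0
tcp_pos: [0.5164, 0.1617, 0.2214]
ee_rot: [0.0, 0.966, 0.257, -0.001]
contact_force: [0.5, 0.1, -0.1]
grip_width: 0.0136
grip_force: 39.9
time: 6.4
tcp_pos: [0.5322, 0.0309, 0.2215]
ee_rot: [-0.0, 0.891, 0.454, -0.001]
contact_force: [0.5, 0.1, -0.5]
grip_width: 0.0138
grip_force: 39.9
time: 7.0
tcp_pos: [0.5482, -0.0992, 0.2215]
ee_rot: [-0.0, 0.778, 0.629, -0.001]
contact_force: [-0.0, 0.9, -0.4]
grip_width: 0.0134
grip_force: 39.9
time: 7.5
tcp_pos: [0.5487, -0.0984, 0.1655]
ee_rot: [-0.0, 0.777, 0.63, -0.0]
contact_force: [0.9, -0.0, -0.6]
grip_width: 0.0136
grip_force: 39.9
[ 0.54901282 -0.09862482  0.16601936] [2.06765071e-01 9.78390620e-01 3.35251398e-05] [-0.49  0.33  0.68  1.94 -0.25  0.96  0.1 ]
[array([315. , 141.1]), array([314.9,  41.9]), array([315.4,  67.5])] [358.39473709  83.82330724]
```

View pics/w2.png

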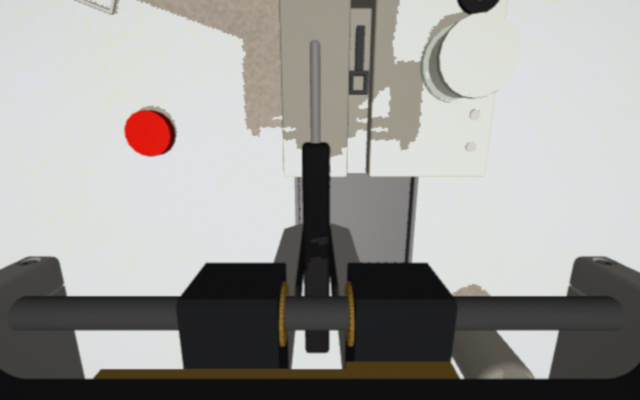

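The wrist view shows the key loop's hole at about (358,82), the nose edge near v=94 and the blade up to (361,26). The slot mouth is at v≈176, between u≈347 and 370, and the hook is well clear to the left at u=316. I'll take the edges from grey-level profiles.

Run:
```python
from h import *
w=load('w2');g=cv2.cvtColor(w['img'],cv2.COLOR_RGB2GRAY)
print('rows, u340-380');
for v in(35,50,72,77,82,87,92,97,130,160): print(v,g[v,340:381].tolist())
print('cols v60-100')
for u in(354,358,362): print(u,g[66:102,u].tolist(), 'mouth',g[168:184,u].tolist(),'tail',g[18:34,u].tolist())
```

```text
rows, u340-380
35 [152, 153, 153, 153, 153, 153, 153, 152, 145, 132, 134, 151, 157, 155, 142, 109, 64, 57, 61, 62, 62, 62, 62, 69, 97, 133, 152, 156, 154, 145, 118, 81, 66, 70, 92, 122, 142, 151, 153, 153, 152]
50 [153, 154, 153, 154, 153, 154, 153, 151, 144, 143, 151, 156, 157, 153, 131, 81, 53, 60, 63, 62, 63, 63, 66, 85, 121, 149, 157, 156, 153, 135, 97, 70, 69, 82, 110, 135, 149, 152, 153, 152, 153]
72 [153, 153, 153, 153, 153, 154, 152, 145, 122, 84, 61, 63, 66, 66, 65, 65, 65, 64, 64, 64, 65, 64, 64, 65, 65, 65, 65, 69, 82, 90, 75, 68, 79, 104, 134, 149, 153, 153, 153, 152, 153]
77 [153, 152, 153, 153, 153, 153, 152, 144, 117, 72, 55, 63, 75, 108, 142, 151, 151, 151, 151, 150, 151, 149, 137, 104, 62, 56, 65, 74, 84, 80, 70, 69, 86, 115, 138, 151, 153, 153, 153, 154, 154]
82 [154, 153, 154, 154, 153, 153, 152, 144, 116, 72, 57, 64, 78, 113, 148, 157, 158, 157, 157, 157, 156, 155, 142, 104, 65, 61, 67, 75, 81, 71, 66, 70, 90, 121, 142, 151, 153, 153, 153, 153, 153]
87 [153, 154, 153, 153, 154, 154, 152, 144, 116, 71, 57, 66, 82, 118, 149, 157, 157, 157, 157, 157, 157, 153, 135, 9
[... 1216 characters left out ...]
 152, 152, 151, 151, 149, 144]
358 [62, 63, 62, 59, 55, 62, 64, 63, 55, 75, 123, 151, 157, 158, 157, 157, 157, 157, 157, 157, 157, 157, 155, 141, 93, 66, 64, 65, 92, 143, 156, 157, 156, 157, 156, 157] mouth [225, 225, 225, 224, 210, 160, 138, 136, 136, 137, 136, 136, 136, 136, 136, 136] tail [155, 155, 155, 155, 155, 155, 144, 108, 73, 63, 62, 61, 60, 61, 61, 61]
362 [73, 74, 74, 74, 67, 64, 64, 62, 54, 68, 111, 137, 143, 142, 142, 143, 142, 137, 136, 136, 135, 135, 133, 118, 83, 66, 65, 64, 92, 143, 156, 157, 157, 157, 158, 165] mouth [225, 225, 224, 224, 210, 160, 136, 135, 136, 135, 135, 135, 135, 136, 135, 135] tail [155, 155, 155, 155, 156, 154, 143, 108, 72, 62, 62, 61, 62, 63, 62, 61]
```

Run:
```python
from h import *
w=load('w2');S=np.load('stand.npz');o=S['o'];th=float(S['th']);M=np.array([[np.cos(th),-np.sin(th)],[np.sin(th),np.cos(th)]])
def sh(n,u,v,z): q=plane(w,u,v,z);print(n,q.round(4),(M.T@(q[:2]-o)*1000).round(1))
for v,l,r in((160,347,369),(130,347,370),(50,348.5,373.5),(35,349,374.5)): sh('L11',l,v,.034);sh('R-11',r,v,.034)
sh('mouth',358,173,.034);sh('mouthfloor',358,173,.008)
sh('hole left',353,83,.018);sh('hole right',363,83,.008);sh('hole near',358,90,.018);sh('hole far',358,75.7,.008)
sh('nose',358,94.3,.008);sh('tail',360,25,.018);sh('loopL',348.7,82,.018);sh('blade35',355.3,35,.018);sh('blade35r',364.3,35,.018)
p,r=cur();c=p+r.as_matrix()[:,0]*.105;print('tip',(M.T@(c[:2]-o)*1000))
sh('rod bend',315.7,41,p[2]+.019+.0025)
```

```text
L11 [ 0.5857 -0.075   0.034 ] [18.7  8.5]
R-11 [ 0.607  -0.0796  0.034 ] [ 18.6 -13.3]
L11 [ 0.5911 -0.0465  0.034 ] [47.7  9.1]
R-11 [ 0.6128 -0.0511  0.034 ] [ 47.7 -13.1]
L11 [0.6055 0.0235 0.034 ] [119.1   9.4]
R-11 [0.6278 0.0187 0.034 ] [119.1 -13.4]
L11 [0.6082 0.0356 0.034 ] [131.6   9.3]
R-11 [0.6308 0.0309 0.034 ] [131.6 -13.7]
mouth [ 0.5941 -0.0901  0.034 ] [ 5.6 -2.9]
mouthfloor [ 0.5966 -0.0952  0.008 ] [ 1.2 -6.4]
hole left [ 0.6065 -0.0041  0.018 ] [92.4  2.8]
hole right [ 0.6177 -0.0054  0.008 ] [93.4 -8.5]
hole near [ 0.6102 -0.0116  0.018 ] [85.8 -2.4]
hole far [0.614  0.0025 0.008 ] [100.3  -3.2]
nose [ 0.6109 -0.0151  0.008 ] [82.5 -3.8]
tail [0.6222 0.0453 0.018 ] [144.   -2.4]
loopL [ 0.6026 -0.0023  0.018 ] [93.3  7. ]
blade35 [0.6164 0.0378 0.018 ] [135.4   1.8]
blade35r [0.6247 0.036  0.018 ] [135.4  -6.8]
tip [92.99595336 39.48297292]
rod bend [0.571  0.0039 0.1875] [92.8 39.1]
```

```bash
python3 -m inch '{"linear":[[0,0.07,0],[0,0.14,0],[0,0.209,0],[0,0.209,0],[0,0.209,0]],"dr":[[0,0,0],[0,0,0],[0,0,0],[0,0,0],[0,0,0]],"jaw":[0,0,0,0,0]}' 40
python3 -m inch '{"linear":[[0,0,0.08],[0,0,0.18],[0,0,0.28],[0,0,0.36],[0,0,0.41],[0,0,0.41],[0,0,0.41]],"dr":[[0,0,0],[0,0,0],[0,0,0],[0,0,0],[0,0,0],[0,0,0],[0,0,0]],"jaw":[0,0,0,0,0,0,0]}' 40
python3 - <<'E'
from h import *
w=grab('wrist','w3');S=np.load('stand.npz');o=S['o'];th=float(S['th']);M=np.array([[np.cos(th),-np.sin(th)],[np.sin(th),np.cos(th)]])
p,r=cur();c=p+r.as_matrix()[:,0]*.105;print(p,'tip',(M.T@(c[:2]-o)*1000))
cv2.imwrite('pics/c3.png',cv2.resize(w['img'][0:200,240:400,::-1],None,fx=3,fy=3,interpolation=cv2.INTER_CUBIC))
E
```

```text
time: 8.05
tcp_pos: [0.5895, -0.1079, 0.1659]
ee_rot: [0.0, 0.777, 0.63, 0.0]
contact_force: [0.1, -0.1, -0.6]
grip_width: 0.0133
grip_force: 39.9
time: 8.75
tcp_pos: [0.5897, -0.1081, 0.0838]
ee_rot: [0.0, 0.777, 0.63, 0.0]
contact_force: [0.0, 0.1, -1.6]
grip_width: 0.0138
grip_force: 39.9
[ 0.58998446 -0.10807821  0.08411168] tip [92.21372763 -2.60338787]
```

View pics/c3.png

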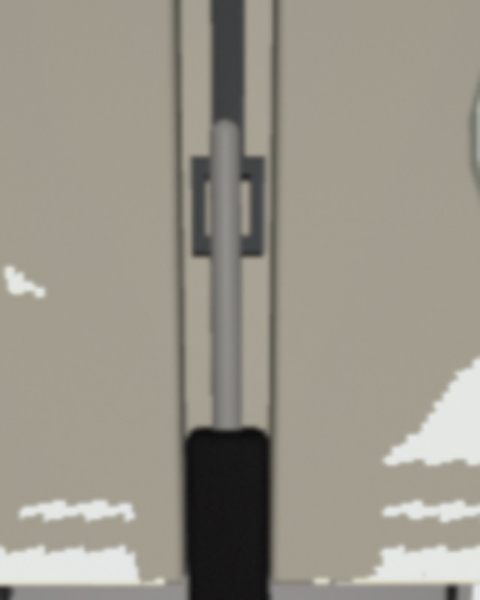

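The crop shows the rod centred laterally over the loop, at u≈226 against the loop's 228. The hole spans v≈180–237 in the crop. I'll check the lengthwise position and then lower.

```bash
python3 - <<'E'
from h import *
w=load('w3');S=np.load('stand.npz');o=S['o'];th=float(S['th']);M=np.array([[np.cos(th),-np.sin(th)],[np.sin(th),np.cos(th)]])
for n,u,v,z in(('near',315.5,79,.018),('far',315.5,59.7,.008),('nose',316,85,.008),('loopL',304,69,.018),('loopR',328,69,.018),('bend',315,40,.1055)): q=plane(w,u,v,z);print(n,(M.T@(q[:2]-o)*1000).round(1))
E
python3 -m inch '{"linear":[[0,0,0.02],[0,0,0.04],[0,0,0.06],[0,0,0.08],[0,0,0.09],[0,0,0.09],[0,0,0.09]],"dr":[[0,0,0],[0,0,0],[0,0,0],[0,0,0],[0,0,0],[0,0,0],[0,0,0]],"jaw":[0,0,0,0,0,0,0]}' 40
```

```text
near [85.7 -2.9]
far [100.5  -2.9]
nose [82.5 -3.2]
loopL [92.5  5.5]
loopR [ 92.5 -12. ]
bend [92.3 -2.8]
time: 9.5
tcp_pos: [0.5896, -0.1079, 0.0655]
ee_rot: [-0.0, 0.777, 0.63, -0.0]
contact_force: [0.0, -0.1, -1.0]
grip_width: 0.0134
grip_force: 39.9
```

```bash
python3 -m inch '{"linear":[[-0.02,0,0],[-0.05,0,0],[-0.1,0,0],[-0.15,0,0],[-0.2,0,0],[-0.25,0,0],[-0.3,0,0],[-0.35,0,0],[-0.4,0,0],[-0.45,0,0]],"dr":[[0,0,0],[0,0,0],[0,0,0],[0,0,0],[0,0,0],[0,0,0],[0,0,0],[0,0,0],[0,0,0],[0,0,0]],"jaw":[0,0,0,0,0,0,0,0,0,0]}' 40
python3 -m inch '{"linear":[[-0.05,0,0],[-0.1,0,0],[-0.15,0,0],[-0.2,0,0],[-0.25,0,0],[-0.3,0,0],[-0.34,0,0],[-0.375,0,0],[-0.395,0,0],[-0.395,0,0]],"dr":[[0,0,0],[0,0,0],[0,0,0],[0,0,0],[0,0,0],[0,0,0],[0,0,0],[0,0,0],[0,0,0],[0,0,0]],"jaw":[0,0,0,0,0,0,0,0,0,0]}' 40
python3 - <<'E'
from h import *
w=grab('wrist','w4');t=grab('top','t4')
a=cv2.resize(w['img'][0:240,200:440,::-1],None,fx=2,fy=2);b=cv2.resize(t['img'][130:250,290:430,::-1],None,fx=2.2,fy=2.2)
c=np.zeros((480,790,3),np.uint8);c[:,:480]=a;c[:b.shape[0],482:482+b.shape[1]]=b;cv2.imwrite('pics/c4.png',c)
S=np.load('stand.npz');o=S['o'];th=float(S['th']);M=np.array([[np.cos(th),-np.sin(th)],[np.sin(th),np.cos(th)]])
p,r=cur();q=p+r.as_matrix()[:,0]*.105;print(p,'tip',(M.T@(q[:2]-o)*1000))
E
```

```text
time: 10.5
tcp_pos: [0.5708, -0.1968, 0.0655]
ee_rot: [-0.0, 0.777, 0.63, -0.0]
contact_force: [0.7, -0.1, -1.4]
grip_width: 0.0134
grip_force: 39.9
time: 11.5
tcp_pos: [0.5544, -0.2739, 0.0655]
ee_rot: [0.0, 0.777, 0.629, -0.0]
contact_force: [-0.3, -0.6, -0.6]
grip_width: 0.0138
grip_force: 39.9
[ 0.55472657 -0.27301623  0.06544845] tip [-76.45012234  -2.15593106]
```

View pics/c4.png

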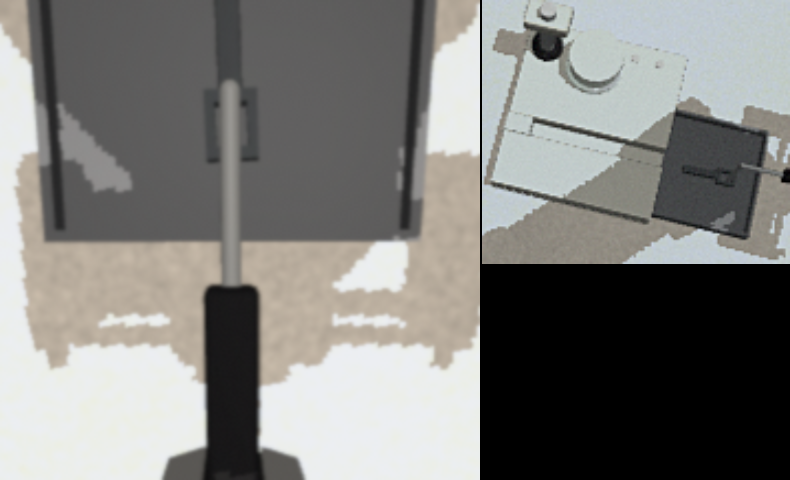

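The crop shows the key lying wholly in the tray, its tail about 20 mm before the mouth, with the rod in its loop. I'll ease off the contact, lift out and carry the pick back.

```bash
python3 -m inch '{"linear":[[0.01,0,0],[0.018,0,0],[0.018,0,0]],"dr":[[0,0,0],[0,0,0],[0,0,0]],"jaw":[0,0,0]}' 40
python3 -m inch '{"linear":[[0,0,-0.03],[0,0,-0.08],[0,0,-0.16],[0,0,-0.3],[0,0,-0.45],[0,0,-0.6],[0,0,-0.72],[0,0,-0.78],[0,0,-0.78]],"dr":[[0,0,0],[0,0,0],[0,0,0],[0,0,0],[0,0,0],[0,0,0],[0,0,0],[0,0,0],[0,0,0]],"jaw":[0,0,0,0,0,0,0,0,0]}' 40
python3 - <<'E'
from h import *
y=.1-np.pi/2
s=plan([([.5483,-.0995,.222],-.208,1),([.501,.297,.222],y,3),([.501,.297,.115],y,1),([.501,.297,.073],y,1)])
w=grab('wrist','w5');g=cv2.cvtColor(w['img'],cv2.COLOR_RGB2GRAY)
E
```

```text
time: 11.9
tcp_pos: [0.5556, -0.269, 0.0655]
ee_rot: [-0.0, 0.777, 0.63, 0.0]
contact_force: [-0.3, -0.3, -0.8]
grip_width: 0.0134
grip_force: 39.9
time: 12.8
tcp_pos: [0.556, -0.2701, 0.2235]
ee_rot: [0.001, 0.777, 0.63, 0.001]
contact_force: [-0.5, 0.6, -0.7]
grip_width: 0.0137
grip_force: 39.9
lin [ 0.8265 -0.2144  0.0071] dr [ 0.006  -0.0003 -0.0013] -> [ 0.5483 -0.0995  0.222 ] -0.208
lin [ 0.6303 -0.2136  0.    ] dr [0.     0.     0.8419] -> [0.5325 0.0327 0.222 ] -0.629
lin [ 0.488  -0.4525  0.    ] dr [0.     0.     0.8419] -> [0.5168 0.1648 0.222 ] -1.05
lin [ 0.2605 -0.6124  0.    ] dr [0.     0.     0.8419] -> [0.501 0.297 0.222] -1.471
lin [0.    0.    0.535] dr [0. 0. 0.] -> [0.501 0.297 0.115] -1.471
lin [0.   0.   0.21] dr [0. 0. 0.] -> [0.501 0.297 0.073] -1.471
```

```bash
python3 -m inch '{"linear":[[0.1,-0.03,0],[0.27,-0.07,0],[0.45,-0.12,0],[0.63,-0.165,0],[0.77,-0.2,0],[0.827,-0.214,0]],"dr":[[0,0,0],[0,0,0],[0,0,0],[0,0,0],[0,0,0],[0,0,0]],"jaw":[0,0,0,0,0,0]}' 40
python3 -m inch '{"linear":[[0.15,-0.05,0],[0.31,-0.107,0],[0.47,-0.16,0],[0.63,-0.214,0]],"dr":[[0,0,0.21],[0,0,0.42],[0,0,0.63],[0,0,0.842]],"jaw":[0,0,0,0]}' 40
python3 -m inch '{"linear":[[0.122,-0.113,0],[0.244,-0.226,0],[0.366,-0.34,0],[0.488,-0.453,0]],"dr":[[0,0,0.21],[0,0,0.42],[0,0,0.63],[0,0,0.842]],"jaw":[0,0,0,0]}' 40
python3 -m inch '{"linear":[[0.08,-0.19,0],[0.15,-0.35,0],[0.21,-0.5,0],[0.25,-0.59,0],[0.26,-0.612,0],[0.26,-0.612,0],[0.26,-0.612,0]],"dr":[[0,0,0.26],[0,0,0.5],[0,0,0.68],[0,0,0.8],[0,0,0.842],[0,0,0.842],[0,0,0.842]],"jaw":[0,0,0,0,0,0,0]}' 40
python3 - <<'E'
from h import *
y=.1-np.pi/2
plan([([.501,.297,.115],y,1),([.501,.297,.073],y,1)])
w=grab('wrist','w6');t=grab('top','t6')
cv2.imwrite('pics/c6.png',cv2.resize(w['img'][0:270,210:420,::-1],None,fx=2.2,fy=2.2,interpolation=cv2.INTER_CUBIC))
E
```

```text
time: 13.45
tcp_pos: [0.5471, -0.0958, 0.2201]
ee_rot: [-0.001, 0.776, 0.631, -0.001]
contact_force: [0.8, -0.3, -0.9]
grip_width: 0.0134
grip_force: 39.9
time: 13.85
tcp_pos: [0.5313, 0.0335, 0.2207]
ee_rot: [0.0, 0.893, 0.451, -0.001]
contact_force: [0.4, 0.6, -0.4]
grip_width: 0.0138
grip_force: 39.9
time: 14.25
tcp_pos: [0.5158, 0.1658, 0.2207]
ee_rot: [0.0, 0.967, 0.255, -0.001]
contact_force: [0.2, -0.0, -1.6]
grip_width: 0.0136
grip_force: 39.9
time: 14.95
tcp_pos: [0.5009, 0.2956, 0.2211]
ee_rot: [0.0, 0.999, 0.049, -0.0]
contact_force: [-0.3, -0.4, -1.7]
grip_width: 0.0132
grip_force: 39.9
lin [ 0.0015 -0.0073  0.5307] dr [ 0.0017  0.0008 -0.0022] -> [0.501 0.297 0.115] -1.471
lin [0.   0.   0.21] dr [0. 0. 0.] -> [0.501 0.297 0.073] -1.471
```

View pics/c6.png

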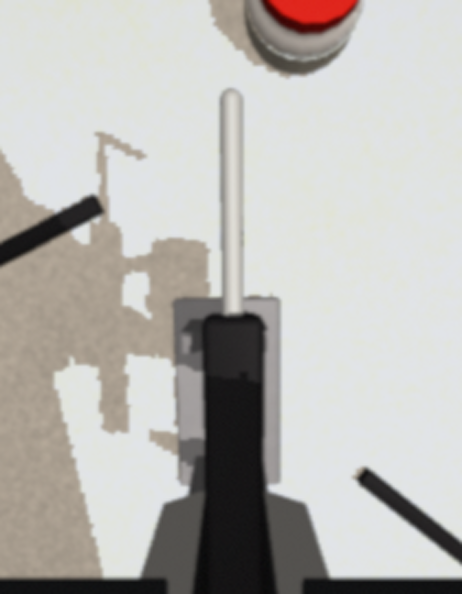

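The crop shows the pick above the rest, its handle front at (234,316). The base's far corners are at (173,298) and (280,297) and a near corner is at (280,484). I'll cross-check the rest's centre line from those.

Run:
```python
from h import *
w=load('w6');f=lambda x,y,z:plane(w,210+x/2.2,y/2.2,z)
a,b,c=f(173,298,.01),f(280,297,.01),f(280,484,.01);print(a,b,c,np.linalg.norm(a-b),np.linalg.norm(b-c))
d=(b-c)[:2];yaw=np.arctan2(d[1],d[0]);print('yaw',yaw)
ce=(a+c)/2;print('centre',ce)
h=f(234,316,.2405);print('handle front',h, 'bend',f(231.5,90,.24))
```

```text
[0.54895341 0.33357313 0.01      ] [0.55532684 0.27449407 0.01      ] [0.44699492 0.26201337 0.01      ] 0.059421842243287296 0.10904848426609194
yaw 0.11470231835933559
centre [0.49797417 0.29779325 0.01      ]
handle front [0.55989663 0.30083838 0.2405    ] bend [0.60694456 0.30601628 0.24      ]
```

```bash
python3 -m inch '{"linear":[[0,-0.008,0.1],[0,-0.008,0.25],[0,-0.008,0.4],[0,-0.008,0.5],[0,-0.008,0.55],[0,-0.008,0.6],[0,-0.008,0.6]],"dr":[[0,0,-0.01],[0,0,-0.01],[0,0,-0.01],[0,0,-0.01],[0,0,-0.01],[0,0,-0.01],[0,0,-0.01]],"jaw":[0,0,0,0,0,0,0]}' 40
python3 -m inch '{"linear":[[0,0,0.03],[0,0,0.06],[0,0,0.09],[0,0,0.115],[0,0,0.138],[0,0,0.138],[0,0,0.138]],"dr":[[0,0,0],[0,0,0],[0,0,0],[0,0,0],[0,0,0],[0,0,0],[0,0,0]],"jaw":[0,0,0,0,0,0,0]}' 40
```

```text
time: 15.75
tcp_pos: [0.5003, 0.2985, 0.101]
ee_rot: [0.0, 0.999, 0.052, -0.0]
contact_force: [0.1, -0.2, 0.3]
grip_width: 0.0133
grip_force: 39.9
time: 16.45
tcp_pos: [0.5003, 0.2989, 0.0738]
ee_rot: [0.0, 0.999, 0.052, -0.0]
contact_force: [0.2, 0.1, -0.7]
grip_width: 0.0139
grip_force: 39.9
```

```bash
python3 -m inch '{"linear":[[0,0,0],[0,0,0],[0,0,0],[0,0,0],[0,0,0],[0,0,0],[0,0,0],[0,0,0],[0,0,0],[0,0,0]],"dr":[[0,0,0],[0,0,0],[0,0,0],[0,0,0],[0,0,0],[0,0,0],[0,0,0],[0,0,0],[0,0,0],[0,0,0]],"jaw":[0.5,0.5,0.5,1,1,1,1,1,1,1]}'
python3 -m inch '{"linear":[[0,0,-0.05],[0,0,-0.15],[0,0,-0.3],[0,0,-0.45],[0,0,-0.6],[0,0,-0.7],[0,0,-0.7],[0,0,-0.7]],"dr":[[0,0,0],[0,0,0],[0,0,0],[0,0,0],[0,0,0],[0,0,0],[0,0,0],[0,0,0]],"jaw":[1,1,1,1,1,1,1,1]}'
python3 - <<'E'
from h import *
w=grab('wrist','w7');t=grab('top','t7');s=grab('scene','s7')
for v in (150,200,240): 
    r=w['img'][v,295:340].max(1)<45; print(v,295+np.flatnonzero(r)[[0,-1]])
col=w['img'][:262,315].max(1)<45; i=np.flatnonzero(col);print('v',i[[0,-1]]);f=plane(w,315.5,i[0],.099);k=plane(w,315.5,i[-1],.099);print(f,k,np.linalg.norm(f-k),(f+k)/2,np.arctan2(*(f-k)[1::-1]))
a=cv2.resize(w['img'][20:270,250:390,::-1],None,fx=2,fy=2);b=cv2.resize(s['img'][170:310,200:480,::-1],None,fx=1.75,fy=1.75);e=cv2.resize(t['img'][130:250,290:430,::-1],None,fx=2,fy=2)
c=np.zeros((500,780,3),np.uint8);c[:,:280]=a;c[:245,285:775]=b;c[250:490,285:565]=e;cv2.imwrite('pics/c7.png',c)
E
```

```text
time: 17.45
tcp_pos: [0.5003, 0.2989, 0.0739]
ee_rot: [0.0, 0.999, 0.052, -0.0]
contact_force: [0.2, 1.2, -0.5]
grip_width: 0.0902
grip_force: 0.0
time: 18.25
tcp_pos: [0.5002, 0.2991, 0.2143]
ee_rot: [-0.0, 0.999, 0.052, 0.0]
contact_force: [-1.3, 0.1, -0.5]
grip_width: 0.0939
grip_force: 0.0
150 [309 323]
200 [311 322]
240 [313 322]
v [133 250]
[0.55865474 0.30536919 0.099     ] [0.44350791 0.29344034 0.099     ] 0.11576308141088641 [0.50108133 0.29940476 0.099     ] 0.10322867094817614
```

View pics/c7.png

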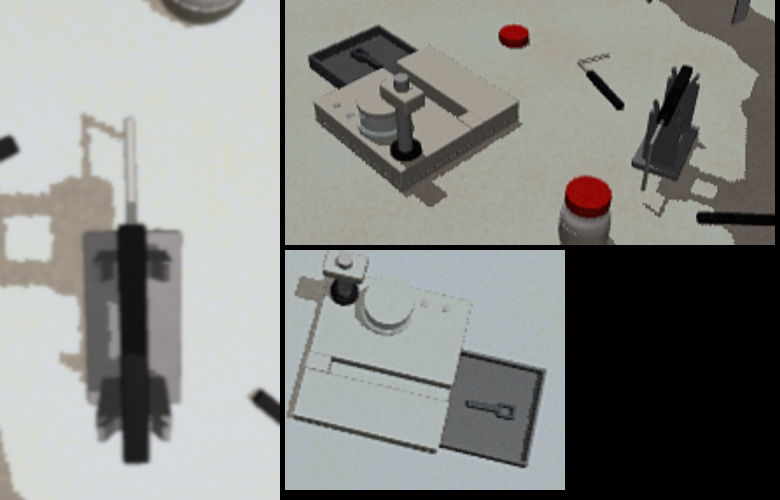

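The final pictures show the pick seated in both forks with its tip hanging down, its handle centred between them at (133,345). The key lies fully inside the tray, from (466,405) to (515,410), and the bystanders haven't moved.

```bash
python3 -c "
from plant import finish_job; print(finish_job())"
```

```text
the job is handed in; nothing more can be done
None
```

The job is handed in at about 18 s of the 69 s allowed: the last pictures show the key lying wholly in the tray, the pick back in both forks of its rest with the tip down, and the bystanders left where they were.

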